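# Find the hidden catch in the laundry shelf and release the tray

### The arm

A 7-joint arm with a two-finger parallel gripper is mounted at the origin on the work surface. World frame = base frame: x ahead of the robot, y to its left, z up, the work surface at z = 0. Lengths are in m, angles in rad, forces in N, time in s.
With the tool pointing down it reaches from about 0.4 to 0.925 m from the base axis. Payload 5.6 kg.
Tool frame: the origin (TCP) lies on the centre line of the jaws, within the pads' length; the fingertips stand 17 mm ahead of it and the grasp point (between the pads) lies 2 mm behind it (env.tip_extent is the distance from the TCP to the fingertips, in m); x points along the fingers, y is the direction in which the jaws open and shut, and the axes are right-handed (so a half turn about x gives the same grasp; the last joint's range is limited). The gripper opens to 85 mm and grips with 20 to 120 N. Pads are 22 mm wide; open, the fingers measure 114 mm over their backs; the gripper's body (76 mm by 85 mm) begins 54 mm behind the grasp point. The pads swing forward as they close: fully open they stand 13 mm farther back than shut.
Start: joints at [-1.34, 0.468, -0.012, 1.603, 0.006, 1.071, -0.056], TCP at [0.176, 0.626, 0.214] pointing down, gripper open.
Joint ranges: [-2.53, 2.53], [-0.31, 2.02], [-1.57, 1.55], [0.28, 2.44], [-1.29, 4.43], [0.15, 1.84], [-2.92, 2.92]. Speed limits (rad/s): [2.57, 2.57, 3.14, 3.14, 3.14, 3.14, 3.14].

### API

Orientations are given as a rotation vector (axis times angle).
In Python, from workcell import env, read_camera, camera_model gives the robot as it stands.
- The arm moves only by the tool arm_command, never from a script. Its argument "deltas" is a list of rows, each a list of 2 entries, a list of its own where there are three numbers: the shift along the tool's x, y, z in mm, then the turn, a rotation vector about the tool's x, y, z in rad. In form: [[[dx, dy, dz], [wx, wy, wz]], ...]. A call has 1 to 12 rows; each row shifts and turns the pose as measured when the row begins, along the tool's axes as they then stand; what a row does not reach is not made up. A row lasts 1/8 s, in which the tool goes at most 62.5 mm and 10.7 degrees, less where a joint would pass 70% of its speed; a pose out of reach is approached as far as the arm can. A call with a gripper value outside its range is refused whole. "fingers" is the opening, from -1 (shut) to 1 (fully open), so that 0 is half open, set as the call begins (left out, the last holds). The fingers move at their own pace and stop on an object; "grip_force" is the grip in N (left out, the last holds). Time passes only in rows, so rows that do not move let the fingers close. It gives the time, the measured TCP pose, the force and the opening at its end, in the units of the state.
- env.read_state(): the state, without advancing time (a new reading comes with each control period).
- read_camera(name): name is "scene" or "top"; returns the picture (384x512x3 uint8, red, green, blue); there is no depth.
- camera_model(name): a dict with "mtx" (3x3 intrinsics, pixels), "D" ([k1, k2, p1, p2, k3] as OpenCV has them; the pictures are not rectified), "eye" and "rotation" of the camera in the world. Camera axes: x right, y down, z forward; pixel columns grow to the right and rows downward; lengths in m; the calibration is good to about 2 mm. A picture is of the moment at which its call begins. camera_model takes no time and is no camera call.
- env.sign_off(): hands the job in, once; it reports no verdict.
The state is a dict: "t": time; "joint_positions": joint angles; "joint_velocities": joint speeds; "effort": joint torques, N m; "eef_pos": TCP position; "tcp_rot": TCP orientation; "ft_force": force on the tool from outside, world axes, zero at the start; "torque": the same for the moment, N m; "opening": finger opening in m.
Only numpy, scipy, OpenCV 4.12 (cv2) and the standard library are available. Lean on these libraries where they do the work, as an engineer would, in place of code of your own. Each camera call takes 0.05 s, during which the arm holds its last target.

### The job

The tray under the grey laundry shelf is held shut by a concealed push catch: a square pad let into the flat middle panel of the shelf, in the same grey, somewhere along its length. Feel along the panel with the fingertips until you find it, press it in so that the tray springs out by itself, then let go and come clear. Do not touch the tray, and leave the peg basket, jug and bottle standing where they are.

Things in the scene. Friction and masses are not known exactly. Their poses are not given: they have to be found in the camera images.
- shelf: Fixed low pale grey composite shelf, 680 mm long (its y), 220 mm deep (its x). Origin on the table under its centre, x away from the robot, z up. A raised board at each end, y 150 to 340 mm off centre, has its top at 120 mm. Between them the middle panel (y -150 to +150 mm, x -110 to +110 mm) is flat, its top 110 mm above the table, and rigid but for the catch pad.
- bay (a point): Centre of the middle panel's top surface, 110 mm above the table; axes as the shelf's. The catch pad's centre lies on the shelf's lengthwise centre line (x = 0), anywhere from 85 mm to one side (-y) to 85 mm to the other (+y) of this point; where is not reported. Pad 56 mm square in a 60 mm square pocket, sides along the shelf's axes, its face 2 mm below the panel.
- catch (a joint): How far the square pad is pressed down, in m: 0 at rest (face 2 mm below the panel), 0.008 at its stop (face 10 mm below the panel). Sprung: about 1.5 N to start, 6 N at the stop, and up to 1 N of latch friction. The tray lets go at about 0.005; the pad comes back up when released.
- tray (a joint): How far the tray has slid out towards the robot (-x of the shelf), in m: 0 shut and latched, 0.09 fully out. A damped spring drives it out in about 1.5 s once the catch is pressed. Its wooden front, 460 mm long, 15 to 75 mm above the table, stands 140 mm before the shelf's centre when shut.
- basket: Blue plastic peg basket with wooden pegs, 110 x 100 mm, 75 mm high (pegs to about 90 mm), loose on the left (+y) end board. Origin at the centre of its underside.
- jug: White ceramic measuring jug, 86 mm across, 110 mm high, with a handle reaching 75 mm out at its own +y and a spout opposite, loose on the right (-y) end board. Origin at the centre of its underside.
- bottle: Frosted plastic bottle with white twist cap, 58 mm across, 150 mm high, loose on the right (-y) end board. Origin at the centre of its underside.
There are look-alikes about, which are no part of the job. Of the things like the basket, leave any that is green; of the rest the larger one is meant.

How it is judged:
On the way:
1. the hidden pad is pressed in (value of joint catch above 0.0045 m), for 0.05 s.
At the end, for the whole second after the job is handed in: The tray has sprung out by more than 80 mm and is at rest, the catch pad is back within 1.5 mm of its rest height, and the basket, jug and bottle stand upright (within 0.15 rad) within 20 mm of where they were (value of joint tray above 0.08 m and velocity of joint tray below 0.01 m/s and value of joint catch below 0.0015 m and distance of each of basket, jug, bottle from where it was at the start of the episode below 0.02 m and angle between each of basket, jug, bottle's own z axis and vertical below 0.15 rad); the robot touches nothing.
It fails at once if the robot touches the tray (over 2 N) (contact force between the arm and tray above 2 N).
It fails at once if the basket, jug or bottle is lifted, carried or pushed more than 20 mm (distance of any of basket, jug, bottle from where it was at the start of the episode above 0.02 m).
It also fails if it takes over 48 s, if anything falls off the work surface, if the arm or the gripper's body presses on something with over 40 N, if the wrist force passes 120 N, or if a joint passes its speed limit or range.

## Working session

There is one attempt and no reset: what is moved stays moved. The work goes in short steps, Python scripts to look and compute and a tool call to move; the robot and the scene stay as the last step left them, time stands still between calls to the robot, and variables do not carry over. Pictures are saved under pics/ and viewed, and the job is handed in when it is done.

Besides the shell and the picture viewer there is one more tool, called by a JSON object that holds its "op" and its "data", one argument or row to a line. arm_command: Moves the arm, as the interface text tells. Its arguments: {"type":"object","properties":{"deltas":{"type":"array","items":{"type":"array"}},"fingers":{"type":"number"},"grip_force":{"type":"number"}},"required":["deltas"]}

```bash
mkdir -p pics
python3 - <<'E'
from workcell import env, read_camera, camera_model
import cv2, numpy as np
for n in("scene","top"):
    im=read_camera(n); cv2.imwrite(f"pics/{n}0.png",cv2.resize(im[:,:,::-1],(800,600)))
    np.save(f"{n}0.npy",im)
    m=camera_model(n); print(n,m)
print(env.read_state())
E
```

```text
scene {'mtx': array([[478.8774975 ,   0.        , 255.0677536 ],
       [  0.        , 478.8774975 , 198.91732043],
       [  0.        ,   0.        ,   1.        ]]), 'D': array([-0.09910789,  0.        ,  0.        ,  0.        ,  0.        ]), 'eye': array([ 1.10456972, -0.28487841,  1.22727806]), 'rotation': array([-2.36944969, -1.12767164,  0.34075552])}
top {'mtx': array([[420.82044486,   0.        , 250.87186764],
       [  0.        , 420.82044486, 190.28542238],
       [  0.        ,   0.        ,   1.        ]]), 'D': array([-0.00390718,  0.        ,  0.        ,  0.        ,  0.        ]), 'eye': array([0.43455311, 0.10830872, 1.37328221]), 'rotation': array([-2.17297107,  2.19259999, -0.07751867])}
{'t': 0.1, 'joint_positions': array([-1.340018  ,  0.4682741 , -0.01163288,  1.60354015,  0.00605197,
        1.07139037, -0.05629455]), 'joint_velocities': array([-1.24059685e-03, -1.73513154e-03, -5.06666951e-04, -2.45034366e-03,
       -3.33084804e-05, -8.42326306e-05,  2.88954971e-04]), 'effort': array([ 8.99219413e-04, -5.33520806e+01,  2.13204027e-02, -2.51963478e+01,
        1.14464300e-02,  4.21786273e-03,  8.71851285e-07]), 'eef_pos': array([0.17565995, 0.62526485, 0.2130398 ]), 'tcp_rot': array([ 0.21366979,  1.5601603 , -0.21615284]), 'ft_force': array([ 0.0953214 , -0.40157997,  0.52370509]), 'torque': array([-0.02014434,  0.04523627,  0.01982092]), 'opening': 0.0852791336589904}
```

View pics/scene0.png

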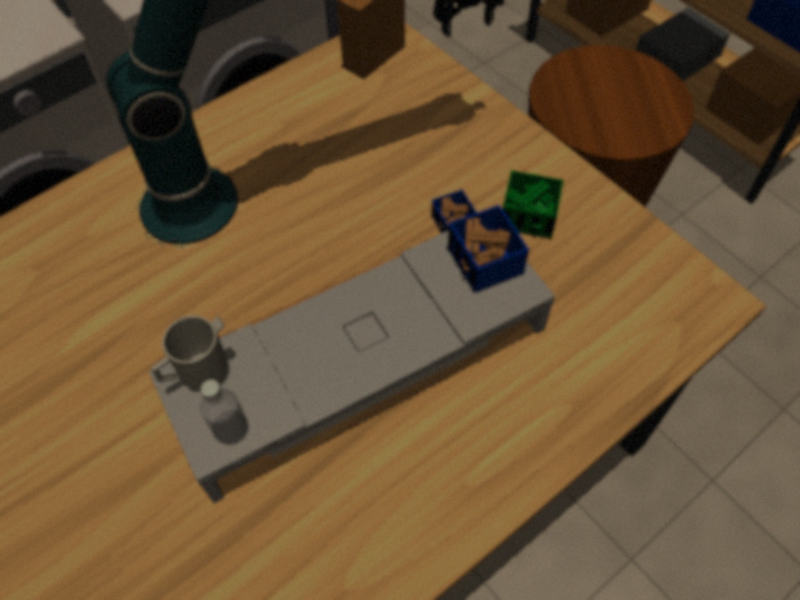

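View pics/top0.png

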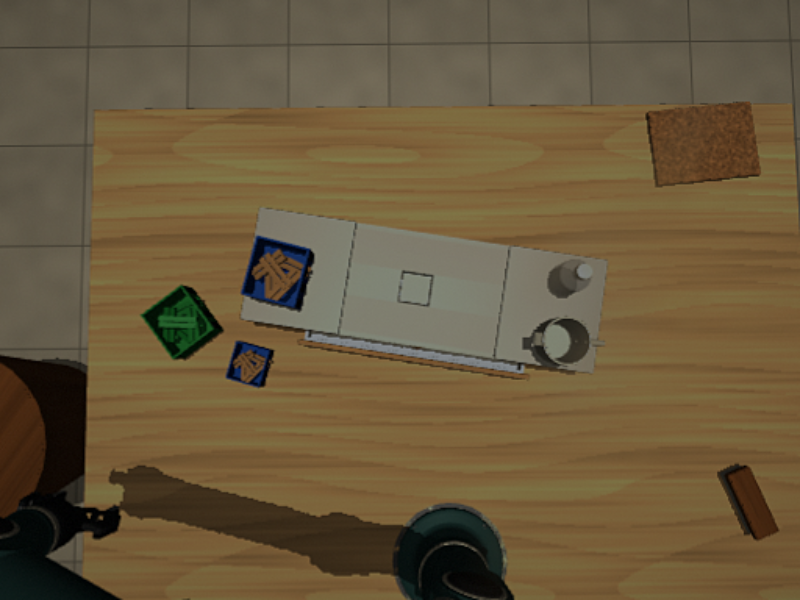

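Scene view: the jug is at (195,350), the bottle at (222,410) and the large blue basket at (487,248), all on the shelf. The small blue basket at (453,210) and the green one at (533,203) are look-alikes standing on the table. A faint square outline shows at scene (366,331) and top (415,288). I'll measure it and the shelf.

```bash
cat > h.py <<'E'
import numpy as np, cv2
from scipy.spatial.transform import Rotation as R
from workcell import camera_model
def ray(n,px,z):
    m=camera_model(n); p=cv2.undistortPoints(np.array(px,float).reshape(-1,1,2),m["mtx"],m["D"]).reshape(-1,2)
    r=np.array(m["rotation"]); r=R.from_rotvec(r).as_matrix() if r.ndim==1 else r
    d=np.c_[p,np.ones(len(p))]@r.T
    return m["eye"]+d*((z-m["eye"][2])/d[:,2])[:,None]
E
python3 - <<'E'
from h import *
for n,(x0,y0,x1,y1) in {"top":(150,130,395,245),"scene":(90,90,370,320)}.items():
    im=np.load(n+"0.npy")[y0:y1,x0:x1,::-1]
    s=3 if n=="top" else 2.6
    im=cv2.convertScaleAbs(cv2.resize(im,None,fx=s,fy=s,interpolation=cv2.INTER_CUBIC),alpha=1.6)
    cv2.imwrite(f"pics/{n}_crop.png",im)
f=0.64
P=np.array
print("top pad",ray("top",P([[401,271],[433,274],[430,306],[398,302]])*f,.11).round(4))
print("scene pad",ray("scene",P([[344,324],[375,312],[389,334],[359,350]])*f,.11).round(4))
s=ray("top",P([[355,222],[339,335],[510,246],[495,358]])*f,.11);print("seams",s.round(4),s.mean(0))
s2=ray("top",P([[260,208],[240,320],[607,261],[592,373]])*f,.12);print("ends",s2.round(4),s2.mean(0))
E
```

```text
top pad [[0.5783 0.0931 0.11  ]
 [0.572  0.0314 0.11  ]
 [0.5101 0.038  0.11  ]
 [0.5184 0.0995 0.11  ]]
scene pad [[0.5132 0.0493 0.11  ]
 [0.5281 0.1063 0.11  ]
 [0.5787 0.0975 0.11  ]
 [0.571  0.0382 0.11  ]]
seams [[ 0.6749  0.1816  0.11  ]
 [ 0.4559  0.2133  0.11  ]
 [ 0.6251 -0.1185  0.11  ]
 [ 0.4093 -0.085   0.11  ]] [0.54133255 0.04784966 0.11      ]
ends [[ 0.7021  0.3644  0.12  ]
 [ 0.486   0.4013  0.12  ]
 [ 0.5929 -0.302   0.12  ]
 [ 0.3796 -0.2666  0.12  ]] [0.54015996 0.04927504 0.12      ]
```

View pics/top_crop.png

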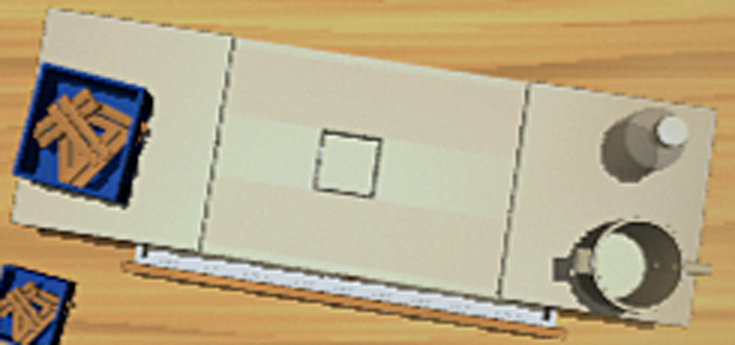

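View pics/scene_crop.png

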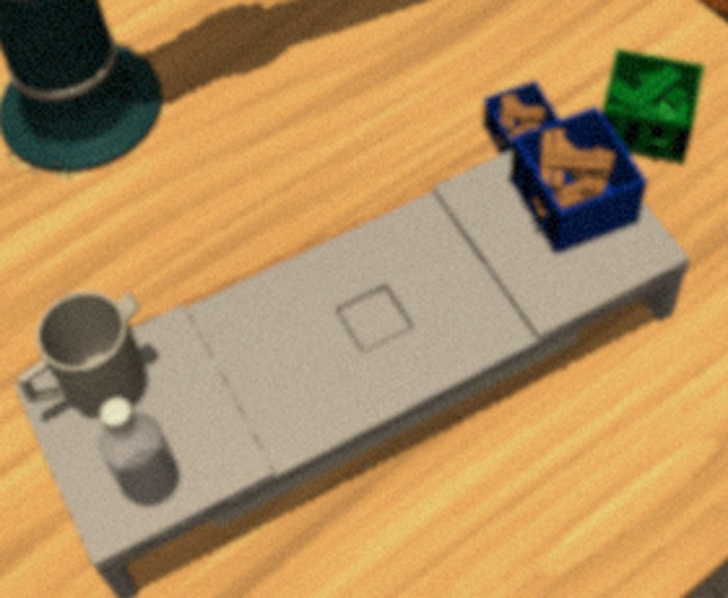

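Both views agree. The shelf centre is about (0.541, 0.049), yaw about -0.161 rad. The square is about 60 mm, on the centre line at about +17 mm, which puts it at world (0.5435, 0.0655). The top view shows it clearly and nothing stands within 100 mm. The end objects meant are the large blue basket on the shelf (not the small blue one on the table or the green one), the jug and the bottle. Next I'll work out the move.

```bash
cat > go.py <<'E'
import sys
from h import *
from workcell import env
s=env.read_state(); M=R.from_rotvec(s["tcp_rot"]).as_matrix()
t=np.array([float(a) for a in sys.argv[1:4]])
yaw=-0.161
X=np.array([0,0,-1.]);best=None
for k in range(4):
    a=yaw+k*np.pi/2; Y=np.array([-np.sin(a),np.cos(a),0]); T=np.c_[X,Y,np.cross(X,Y)]
    w=R.from_matrix(M.T@T).as_rotvec()
    print(k,"turn",w.round(3))
print("t",s["t"],"pos",s["eef_pos"].round(4),"F",s["ft_force"].round(2)); print(M.round(3)); print("shift mm",(M.T@(t-s["eef_pos"])*1000).round(1))
E
python3 go.py 0.5435 0.0655 0.30; python3 go.py 0.17566 0.62526 0.30|tail -1
```

```text
0 turn [-0.113  0.     0.002]
1 turn [-1.684e+00 -1.000e-03  1.000e-03]
2 turn [ 3.029e+00  2.000e-03 -0.000e+00]
3 turn [1.458e+00 1.000e-03 1.000e-03]
t 0.1 pos [0.1757 0.6253 0.213 ] F [ 0.1  -0.4   0.52]
[[-0.     0.27   0.963]
 [-0.002  0.963 -0.27 ]
 [-1.    -0.002  0.   ]]
shift mm [ -86.2 -439.6  505.5]
shift mm [-87.   -0.1   0. ]
```

{"op": "arm_command", "data": {
  "deltas": [
    [[-45,0,0],[0,0,0]],
    [[-45,0,0],[-0.11,0,0]],
    [[0,-30,40],[0,0,0]],
    [[0,-30,40],[0,0,0]],
    [[0,-30,40],[0,0,0]],
    [[0,-30,40],[0,0,0]],
    [[0,-30,40],[0,0,0]],
    [[0,-30,40],[0,0,0]]
  ],
  "fingers": -1
}}

```text
t: 1.1
eef_pos: [0.3855, 0.4051, 0.3021]
tcp_rot: [0.112, 1.571, -0.124]
ft_force: [0.2, 0.1, 0.5]
opening: -0.0002
```

```bash
python3 go.py 0.5435 0.0655 0.25
```

```text
0 turn [ 0.011 -0.003  0.008]
1 turn [-1.56  -0.008  0.004]
2 turn [-3.131 -0.013 -0.004]
3 turn [1.582 0.004 0.008]
t 1.1 pos [0.3855 0.4051 0.3021] F [0.22 0.12 0.54]
[[-0.004  0.15   0.989]
 [-0.008  0.989 -0.15 ]
 [-1.    -0.008 -0.003]]
shift mm [  54.1 -311.7  207.2]
```

{"op": "arm_command", "data": {
  "deltas": [
    [[0,-45,30],[0,0,0]],
    [[0,-45,30],[0,0,0]],
    [[0,-45,30],[0,0,0]],
    [[0,-45,30],[0,0,0]],
    [[0,-45,30],[0,0,0]],
    [[10,-45,30],[0,0,0]],
    [[20,-40,25],[0,0,0]],
    [[20,0,0],[0,0,0]],
    [[0,0,0],[0,0,0]]
  ]
}}

```text
t: 2.22
eef_pos: [0.5459, 0.0499, 0.251]
tcp_rot: [0.116, 1.572, -0.134]
ft_force: [0.2, -0.6, -0.5]
opening: -0.0003
```

```bash
python3 go.py 0.5435 0.0655 0.14
```

```text
0 turn [ 0.002 -0.004  0.011]
1 turn [-1.569 -0.012  0.006]
2 turn [-3.14  -0.018 -0.006]
3 turn [1.573 0.006 0.012]
t 2.225 pos [0.5459 0.0499 0.251 ] F [ 0.23 -0.64 -0.55]
[[-0.006  0.158  0.987]
 [-0.011  0.987 -0.158]
 [-1.    -0.011 -0.004]]
shift mm [110.8  16.3  -4.4]
```

{"op": "arm_command", "data": {
  "deltas": [
    [[20,8,-2],[0,0,0.01]],
    [[30,8,-2],[0,0,0]],
    [[30,0,0],[0,0,0]],
    [[20,0,0],[0,0,0]],
    [[0,0,0],[0,0,0]],
    [[0,0,0],[0,0,0]]
  ]
}}

```text
t: 2.98
eef_pos: [0.5469, 0.0713, 0.1537]
tcp_rot: [0.122, 1.565, -0.117]
ft_force: [-0.7, 0.2, -0.1]
opening: 0.0
```

```bash
python3 go.py 0.5435 0.0655 0.122
python3 - <<'E'
from h import *
from workcell import read_camera
im=read_camera("scene")[120:300,130:370,::-1]
cv2.imwrite("pics/s1.png",cv2.convertScaleAbs(cv2.resize(im,None,fx=3,fy=3),alpha=1.5))
E
```

```text
0 turn [ 0.009  0.003 -0.003]
1 turn [-1.562  0.005 -0.   ]
2 turn [-3.133  0.005  0.004]
3 turn [ 1.58  -0.    -0.005]
t 2.975 pos [0.5469 0.0713 0.1537] F [-0.7   0.2  -0.09]
[[ 0.003  0.152  0.988]
 [ 0.003  0.988 -0.152]
 [-1.     0.003  0.003]]
shift mm [31.7 -6.3 -2.5]
```

View pics/s1.png

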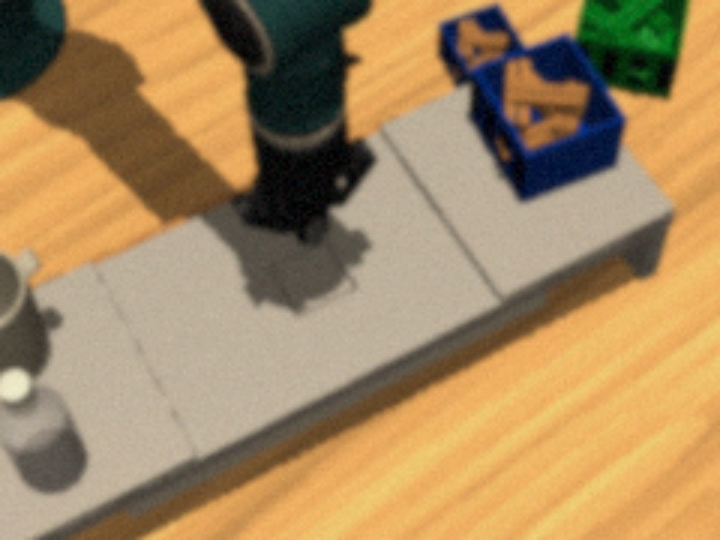

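The picture shows the shut fingertips at about (312,238), hovering over the outlined square whose corners show at about (352,288) in the shadow. I'll centre and lower gently.

{"op": "arm_command", "data": {
  "deltas": [
    [[8,-6,-2],[0,0,0]],
    [[6,0,0],[0,0,0]],
    [[0,0,0],[0,0,0]],
    [[4,0,0],[0,0,0]],
    [[0,0,0],[0,0,0]]
  ]
}}

```text
t: 3.65
eef_pos: [0.5448, 0.0654, 0.1364]
tcp_rot: [0.123, 1.561, -0.116]
ft_force: [0.3, 0.1, 0.2]
opening: -0.0003
```

```bash
python3 go.py 0.5435 0.0655 0.122|tail -5
```

```text
t 3.65 pos [0.5448 0.0654 0.1364] F [0.26 0.09 0.17]
[[ 0.006  0.152  0.988]
 [ 0.004  0.988 -0.152]
 [-1.     0.004  0.006]]
shift mm [14.3 -0.1 -1.4]
```

Panel contact would be at z≈0.127 and the pad at ≈0.125. Next, small steps down.

{"op": "arm_command", "data": {
  "deltas": [
    [[5,0,-1],[0,0,0]],
    [[2,0,0],[0,0,0]],
    [[2,0,0],[0,0,0]],
    [[0,0,0],[0,0,0]]
  ]
}}

```text
t: 4.15
eef_pos: [0.5438, 0.0657, 0.1266]
tcp_rot: [0.123, 1.562, -0.116]
ft_force: [0.3, -0.5, -0.1]
opening: 0.0002
```

{"op": "arm_command", "data": {
  "deltas": [
    [[3,0,0],[0,0,0]],
    [[1,0,0],[0,0,0]]
  ]
}}

```text
t: 4.4
eef_pos: [0.544, 0.0657, 0.1225]
tcp_rot: [0.123, 1.561, -0.116]
ft_force: [0.5, -0.5, 0.1]
opening: -0.0002
```

{"op": "arm_command", "data": {
  "deltas": [
    [[1,0,0],[0,0,0]],
    [[1,0,0],[0,0,0]]
  ]
}}

```text
t: 4.65
eef_pos: [0.5441, 0.0658, 0.1204]
tcp_rot: [0.123, 1.561, -0.116]
ft_force: [-0.1, -0.4, -1.0]
opening: 0.0
```

```bash
python3 -c "
from workcell import env; print(env.tip_extent)"
```

```text
0.017
```

Run:
```python
from h import *
from workcell import read_camera,env
im=read_camera("scene")[120:300,130:370,::-1]
cv2.imwrite("pics/s2.png",cv2.convertScaleAbs(cv2.resize(im,None,fx=3,fy=3),alpha=1.5))
print(env.read_state())
```

```text
{'t': 4.7, 'joint_positions': array([-0.4225082 ,  0.41808931,  0.30146573,  1.95420598, -0.17479683,
        0.78699906,  1.39612216]), 'joint_velocities': array([-0.00081526, -0.0002247 , -0.00062426,  0.00118186,  0.00291873,
        0.00417756, -0.00158666]), 'effort': array([ 3.58268071e-02, -4.43349659e+01,  3.39854859e+00, -2.03165120e+01,
        1.10473713e-03, -2.97427049e-02,  1.65521933e-04]), 'eef_pos': array([0.54397711, 0.06573288, 0.12030234]), 'tcp_rot': array([ 0.12263259,  1.561449  , -0.11624986]), 'ft_force': array([ 0.07217779,  0.4823056 , -0.3751455 ]), 'torque': array([0.00174814, 0.0149051 , 0.01165305]), 'opening': 2.5894883325468255e-05}
```

View pics/s2.png

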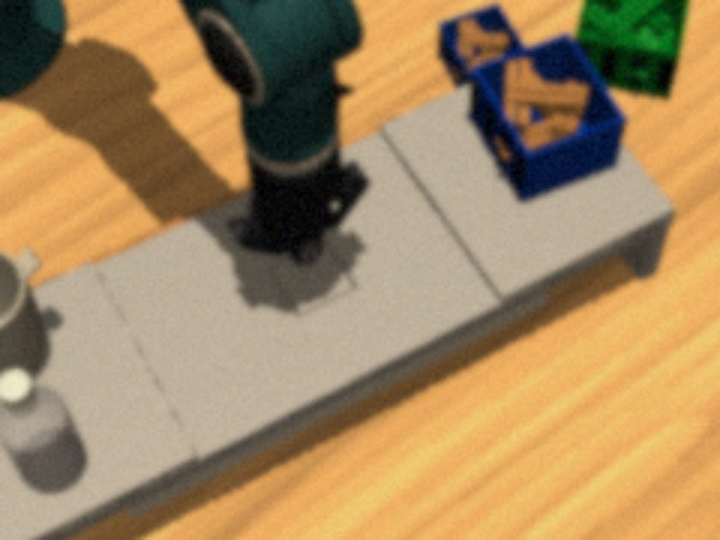

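Run:
```python
from h import *
for z in(.10,.11,.12):print(ray("scene",[[130+310/3,120+258/3]],z).round(4))
```

```text
[[0.5274 0.083  0.1   ]]
[[0.5325 0.0797 0.11  ]]
[[0.5377 0.0765 0.12  ]]
```

{"op": "arm_command", "data": {
  "deltas": [
    [[1,0,0],[0,0,0]],
    [[1,0,0],[0,0,0]]
  ]
}}

```text
t: 4.95
eef_pos: [0.5441, 0.0657, 0.1183]
tcp_rot: [0.123, 1.561, -0.116]
ft_force: [-0.5, -0.4, 0.3]
opening: -0.0003
```

{"op": "arm_command", "data": {
  "deltas": [
    [[1,0,0],[0,0,0]],
    [[1,0,0],[0,0,0]]
  ]
}}

```text
t: 5.2
eef_pos: [0.5441, 0.0658, 0.1162]
tcp_rot: [0.123, 1.561, -0.116]
ft_force: [0.1, -0.5, -0.7]
opening: 0.0
```

{"op": "arm_command", "data": {
  "deltas": [
    [[1,0,0],[0,0,0]],
    [[1,0,0],[0,0,0]]
  ]
}}

```text
t: 5.45
eef_pos: [0.5441, 0.0658, 0.114]
tcp_rot: [0.123, 1.561, -0.116]
ft_force: [0.2, -0.7, -0.1]
opening: -0.0005
```

Run:
```python
from h import *
from workcell import read_camera,env
a=read_camera("scene");b=read_camera("top");np.save("s3.npy",a);np.save("t3.npy",b)
im=a[165:245,180:290,::-1]
cv2.imwrite("pics/s3.png",cv2.convertScaleAbs(cv2.resize(im,None,fx=7,fy=7,interpolation=cv2.INTER_CUBIC),alpha=2))
cv2.imwrite("pics/t3.png",cv2.convertScaleAbs(cv2.resize(b[120:260,150:400,::-1],None,fx=3,fy=3),alpha=1.7))
```

```text
(no output)
```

View pics/s3.png

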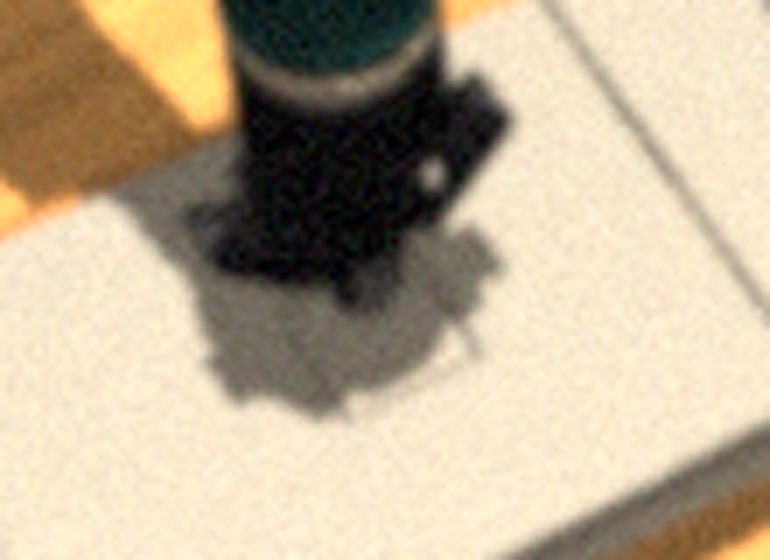

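View pics/t3.png

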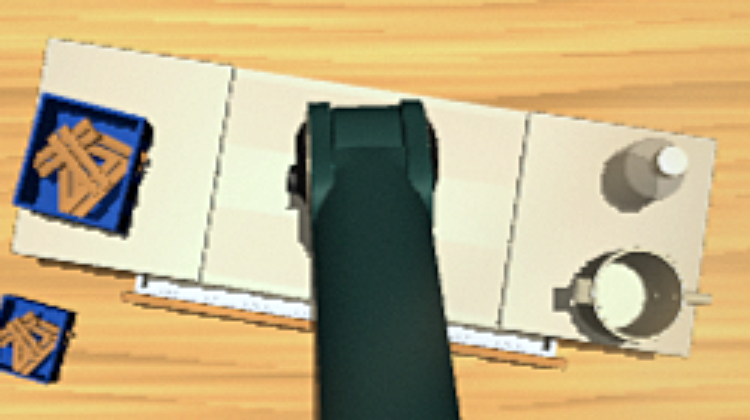

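Run:
```python
from h import *
for z in(.097,.11,.12,.13,.14):print(ray("scene",[[180+355/7,165+308/7]],z).round(4))
m=camera_model("scene")
r=R.from_rotvec(m["rotation"])
for z in (.097,.11,.12):
  p,_=cv2.projectPoints(np.array([[.544,.0658,z]]),r.inv().as_rotvec(),-r.inv().apply(m["eye"]),m["mtx"],m["D"]);p=p.ravel();print(z,p,(p-[180,165])*7)
```

```text
[[0.529  0.0725 0.097 ]]
[[0.5356 0.0684 0.11  ]]
[[0.5407 0.0652 0.12  ]]
[[0.5458 0.0621 0.13  ]]
[[0.5509 0.0589 0.14  ]]
0.097 [232.09883795 214.00436118] [364.69186562 343.03052827]
0.11 [231.834913  211.5939807] [362.844391   326.15786488]
0.12 [231.62889121 209.71162396] [361.40223846 312.9813677 ]
```

The ray through the fingertips (scene ≈(231,209)) crosses the finger axis at about z≈0.12, so the tips are still above the panel. That disagrees with the nominal 17 mm tip offset. I'll keep feeling downward under force watch.

{"op": "arm_command", "data": {
  "deltas": [
    [[1,0,0],[0,0,0]],
    [[1,0,0],[0,0,0]],
    [[1,0,0],[0,0,0]]
  ]
}}

```text
t: 5.92
eef_pos: [0.5441, 0.0658, 0.1108]
tcp_rot: [0.123, 1.561, -0.116]
ft_force: [-1.0, 0.5, 1.3]
opening: -0.0003
```

{"op": "arm_command", "data": {
  "deltas": [
    [[1,0,0],[0,0,0]],
    [[1,0,0],[0,0,0]],
    [[1,0,0],[0,0,0]]
  ]
}}

```text
t: 6.3
eef_pos: [0.5441, 0.0658, 0.1076]
tcp_rot: [0.123, 1.561, -0.116]
ft_force: [-0.8, -0.6, -0.0]
opening: 0.0
```

{"op": "arm_command", "data": {
  "deltas": [
    [[1,0,0],[0,0,0]],
    [[1,0,0],[0,0,0]]
  ]
}}

```text
t: 6.55
eef_pos: [0.5442, 0.0658, 0.1055]
tcp_rot: [0.123, 1.561, -0.116]
ft_force: [-0.0, -0.7, 0.3]
opening: -0.0
```

```bash
cat > look.py <<'E'
import sys
from h import *
from workcell import read_camera,env
a=read_camera("scene")
im=a[165:245,180:290,::-1]
cv2.imwrite(f"pics/{sys.argv[1]}.png",cv2.convertScaleAbs(cv2.resize(im,None,fx=7,fy=7,interpolation=cv2.INTER_CUBIC),alpha=3.5,beta=0))
E
python3 look.py s4
```

```text
(no output)
```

View pics/s4.png

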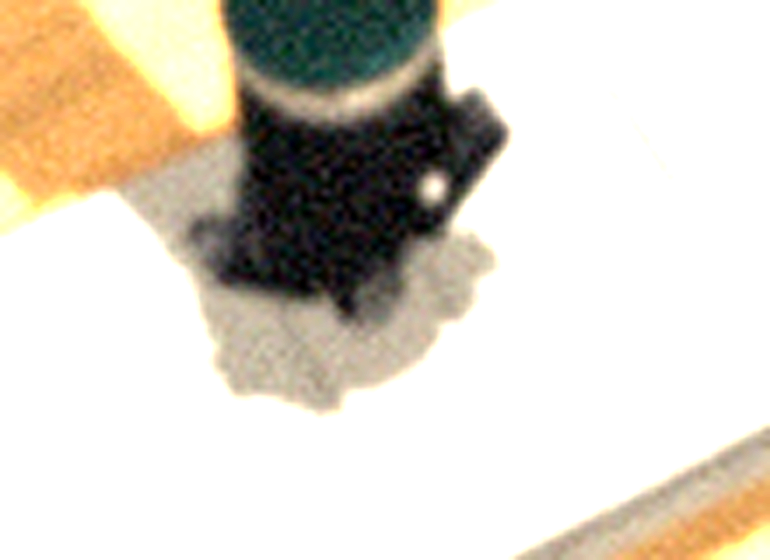

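{"op": "arm_command", "data": {
  "deltas": [
    [[1,0,0],[0,0,0]],
    [[1,0,0],[0,0,0]]
  ]
}}

```text
t: 6.85
eef_pos: [0.5441, 0.0658, 0.1033]
tcp_rot: [0.123, 1.561, -0.116]
ft_force: [0.1, -0.1, -0.7]
opening: -0.0002
```

{"op": "arm_command", "data": {
  "deltas": [
    [[1,0,0],[0,0,0]],
    [[1,0,0],[0,0,0]]
  ]
}}

```text
t: 7.1
eef_pos: [0.5441, 0.0658, 0.1011]
tcp_rot: [0.123, 1.561, -0.116]
ft_force: [-0.1, -0.0, -0.5]
opening: -0.0001
```

{"op": "arm_command", "data": {
  "deltas": [
    [[1,0,0],[0,0,0]],
    [[1,0,0],[0,0,0]]
  ]
}}

```text
t: 7.35
eef_pos: [0.5442, 0.0658, 0.099]
tcp_rot: [0.123, 1.561, -0.116]
ft_force: [-0.1, -0.6, 0.7]
opening: 0.0
```

{"op": "arm_command", "data": {
  "deltas": [
    [[1,0,0],[0,0,0]],
    [[1,0,0],[0,0,0]]
  ]
}}

```text
t: 7.6
eef_pos: [0.5442, 0.0658, 0.0968]
tcp_rot: [0.123, 1.561, -0.116]
ft_force: [0.2, 0.6, 0.4]
opening: -0.0004
```

{"op": "arm_command", "data": {
  "deltas": [
    [[1,0,0],[0,0,0]],
    [[1,0,0],[0,0,0]]
  ]
}}

```text
t: 7.85
eef_pos: [0.5442, 0.0658, 0.0947]
tcp_rot: [0.123, 1.561, -0.116]
ft_force: [-0.5, 0.5, 0.7]
opening: 0.0
```

{"op": "arm_command", "data": {
  "deltas": [
    [[0,0,0],[0,0,0]]
  ]
}}

```text
t: 7.98
eef_pos: [0.5441, 0.0658, 0.0946]
tcp_rot: [0.123, 1.562, -0.116]
ft_force: [-0.3, 0.5, 0.7]
opening: 0.0002
```

```bash
python3 look.py s5
```

```text
(no output)
```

View pics/s5.png

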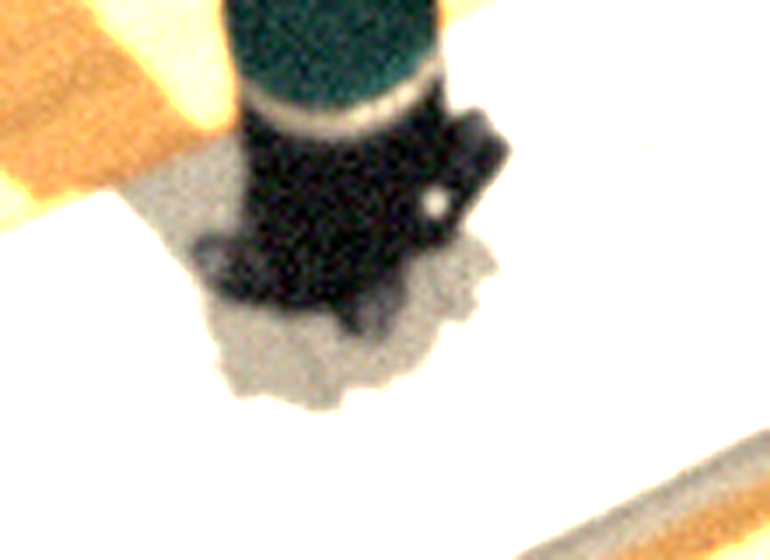

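Run:
```python
from h import *
f=.64
c=[(374.75/2.6+90,320/2.6+90)]
sc={"pad":c[0],"seamL_far":(436/2.6+90,187/2.6+90),"seamL_near":(540/2.6+90,337/2.6+90),"endcorner":(686/2.6+90,262/2.6+90)}
tp={"pad":(348/3+150,164/3+130),"seamL_far":(201/3+150,252/3+130),"seamL_near":(234/3+150,38/3+130),"endcorner":(48/3+150,9/3+130)}
for k in sc:
    A=[];
    for n,p in(("scene",sc[k]),("top",tp[k])):
        a=ray(n,[p],0.)[0];b=ray(n,[p],1.)[0];A.append((a,(b-a)/np.linalg.norm(b-a)))
    M=sum(np.eye(3)-np.outer(d,d) for a,d in A);v=sum((np.eye(3)-np.outer(d,d))@a for a,d in A)
    P=np.linalg.solve(M,v);a,d=A[0];print(k,P.round(4),"res",np.linalg.norm(np.cross(P-a,d)).round(4))
```

```text
pad [0.5463 0.0676 0.1023] res 0.003
seamL_far [0.4599 0.2173 0.1159] res 0.0054
seamL_near [0.6748 0.1823 0.1128] res 0.004
endcorner [0.7053 0.3686 0.1093] res 0.0009
```

{"op": "arm_command", "data": {
  "deltas": [
    [[1,0,0],[0,0,0]],
    [[1,0,0],[0,0,0]]
  ]
}}

```text
t: 8.28
eef_pos: [0.5443, 0.0659, 0.0926]
tcp_rot: [0.123, 1.561, -0.116]
ft_force: [-0.3, 0.2, -0.3]
opening: -0.0001
```

{"op": "arm_command", "data": {
  "deltas": [
    [[1,0,0],[0,0,0]],
    [[1,0,0],[0,0,0]]
  ]
}}

```text
t: 8.52
eef_pos: [0.5443, 0.0659, 0.0906]
tcp_rot: [0.123, 1.561, -0.116]
ft_force: [-1.5, -0.3, 3.6]
opening: -0.0003
```

{"op": "arm_command", "data": {
  "deltas": [
    [[1,0,0],[0,0,0]],
    [[1,0,0],[0,0,0]]
  ]
}}

```text
t: 8.78
eef_pos: [0.5443, 0.0659, 0.0891]
tcp_rot: [0.123, 1.561, -0.116]
ft_force: [-2.5, -0.1, 4.6]
opening: 0.0001
```

```bash
python3 look.py s6;python3 - <<'E'
from h import *
from workcell import read_camera
b=read_camera("top")
cv2.imwrite("pics/t6.png",cv2.convertScaleAbs(cv2.resize(b[120:260,150:400,::-1],None,fx=3,fy=3),alpha=1.7))
E
```

```text
(no output)
```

View pics/s6.png

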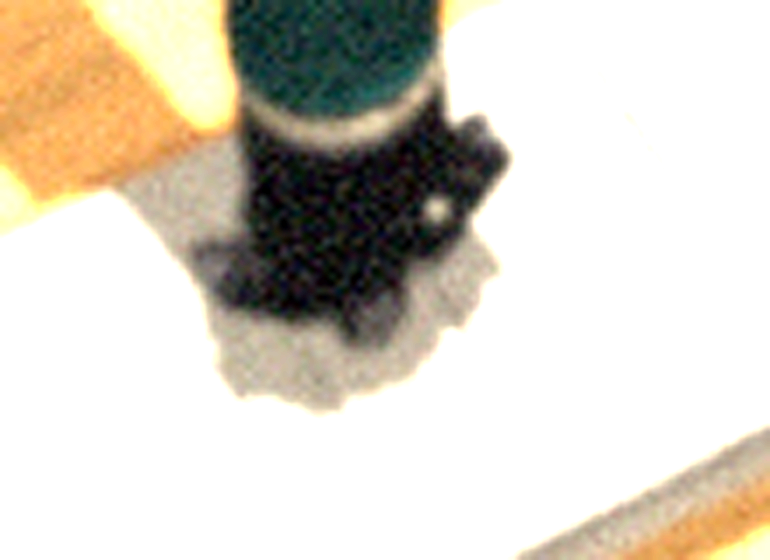

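View pics/t6.png

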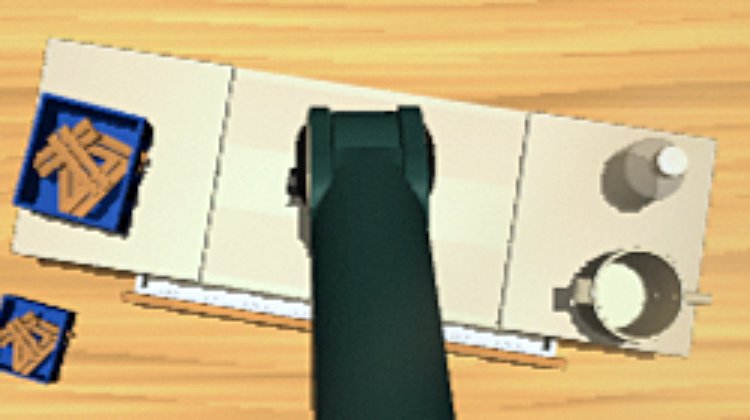

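Force appears at z≈0.091 and rises gently with travel, as a sprung pad would. The tray is still shut. Pressing on.

{"op": "arm_command", "data": {
  "deltas": [
    [[2,0,0],[0,0,0]],
    [[2,0,0],[0,0,0]]
  ]
}}

```text
t: 9.12
eef_pos: [0.5443, 0.0659, 0.0853]
tcp_rot: [0.123, 1.561, -0.116]
ft_force: [-1.2, 0.5, 3.4]
opening: 0.0003
```

{"op": "arm_command", "data": {
  "deltas": [
    [[2,0,0],[0,0,0]],
    [[2,0,0],[0,0,0]]
  ]
}}

```text
t: 9.38
eef_pos: [0.5444, 0.0659, 0.0823]
tcp_rot: [0.123, 1.562, -0.115]
ft_force: [-8.6, -0.3, 25.0]
opening: -0.0002
```

The pad yielded about 8 mm and then reached its stop (25 N). Now straight up.

{"op": "arm_command", "data": {
  "deltas": [
    [[-3,0,0],[0,0,0]],
    [[-10,0,0],[0,0,0]],
    [[-20,0,0],[0,0,0]],
    [[-40,0,0],[0,0,0]],
    [[-50,0,0],[0,0,0]],
    [[-50,0,0],[0,0,0]],
    [[0,0,0],[0,0,0]],
    [[0,0,0],[0,0,0]],
    [[0,0,0],[0,0,0]],
    [[0,0,0],[0,0,0]]
  ]
}}

```text
t: 10.62
eef_pos: [0.542, 0.065, 0.2576]
tcp_rot: [0.122, 1.565, -0.118]
ft_force: [-0.5, 0.2, 0.3]
opening: 0.0
```

{"op": "arm_command", "data": {
  "deltas": [
    [[0,45,-30],[0,0,0]],
    [[0,45,-30],[0,0,0]],
    [[0,45,-30],[0,0,0]],
    [[0,45,-30],[0,0,0]],
    [[0,30,-20],[0,0,0]],
    [[0,0,0],[0,0,0]],
    [[0,0,0],[0,0,0]],
    [[0,0,0],[0,0,0]],
    [[0,0,0],[0,0,0]],
    [[0,0,0],[0,0,0]]
  ]
}}

```text
t: 11.88
eef_pos: [0.433, 0.295, 0.2511]
tcp_rot: [0.122, 1.572, -0.132]
ft_force: [-0.4, -0.0, 0.5]
opening: -0.0001
```

Run:
```python
from h import *
from workcell import read_camera,env
b=read_camera("top");a=read_camera("scene");np.save("topF.npy",b);np.save("sceneF.npy",a)
cv2.imwrite("pics/tF.png",cv2.convertScaleAbs(cv2.resize(b[120:270,130:400,::-1],None,fx=2.9,fy=2.9),alpha=1.7))
cv2.imwrite("pics/sF.png",cv2.convertScaleAbs(cv2.resize(a[90:320,90:370,::-1],None,fx=2.6,fy=2.6),alpha=1.6))
print(env.read_state()["t"])
```

```text
11.975
```

View pics/tF.png

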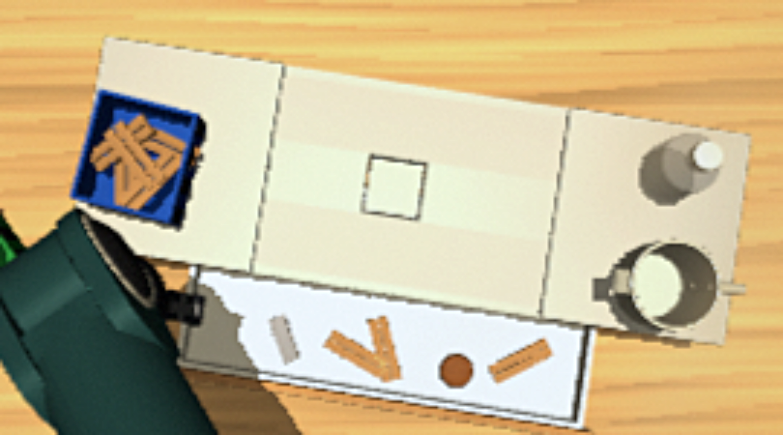

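View pics/sF.png

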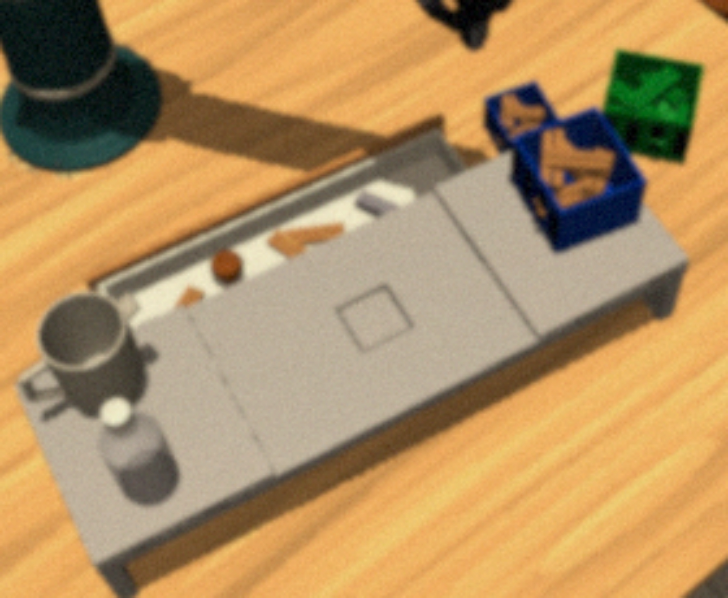

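Run:
```python
from h import *
c=np.array([.5408,.0486]);y=-.161;X=np.array([np.cos(y),np.sin(y)]);Y=np.array([-X[1],X[0]])
# tray front top edge before/after, right end, in top view
for nm,p in(("before",(563/3+150,336/3+130-0)),("after",(585/2.9+130,430/2.9+120))):
    w=ray("top",[p],.075)[0][:2]-c;print(nm,(w@X).round(4),(w@Y).round(4))
for n in("top","scene"):
    a=np.load(n+"0.npy").astype(int);b=np.load(n+"F.npy").astype(int)
    for k,(x0,y0,x1,y1) in ({"jug+bottle":(330,160,395,242),"basket":(155,148,195,190)} if n=="top" else {"jug+bottle":(95,200,162,285),"basket":(285,130,340,188)}).items():
        ga,gb=[cv2.GaussianBlur(q[y0:y1,x0:x1].mean(2).astype(np.float32),(0,0),1) for q in(a,b)]
        print(n,k,"shift px",np.round(cv2.phaseCorrelate(ga,gb)[0],3),"mean diff",abs(ga-gb).mean().round(2))
```

```text
before -0.1374 -0.2271
after -0.2191 -0.2201
top jug+bottle shift px [0.128 0.038] mean diff 10.05
top basket shift px [0.001 0.51 ] mean diff 6.55
scene jug+bottle shift px [-0.037  0.108] mean diff 4.28
scene basket shift px [-0.018  0.008] mean diff 1.74
```

The basket, jug and bottle have not moved. The tray measurement is from a clipped corner, so I'll wait a second and measure it again.

{"op": "arm_command", "data": {
  "deltas": [
    [[-20,0,0],[0,0,0]],
    [[0,0,0],[0,0,0]],
    [[0,0,0],[0,0,0]],
    [[0,0,0],[0,0,0]],
    [[0,0,0],[0,0,0]],
    [[0,0,0],[0,0,0]],
    [[0,0,0],[0,0,0]],
    [[0,0,0],[0,0,0]]
  ]
}}

```text
t: 12.98
eef_pos: [0.4322, 0.2943, 0.2691]
tcp_rot: [0.12, 1.575, -0.134]
ft_force: [-0.2, 0.4, 0.3]
opening: -0.0002
```

Run:
```python
from h import *
from workcell import read_camera
b=read_camera("top");o=np.load("topF.npy");o0=np.load("top0.npy")
print("tray change", abs(b[215:290,260:350].astype(int)-o[215:290,260:350]).mean())
s=[cv2.convertScaleAbs(cv2.resize(q[205:285,255:355,::-1],None,fx=4,fy=4,interpolation=cv2.INTER_CUBIC),alpha=1.7) for q in(o0,b)]
cv2.imwrite("pics/tG.png",np.hstack(s))
```

```text
tray change 0.8307654320987654
```

View pics/tG.png

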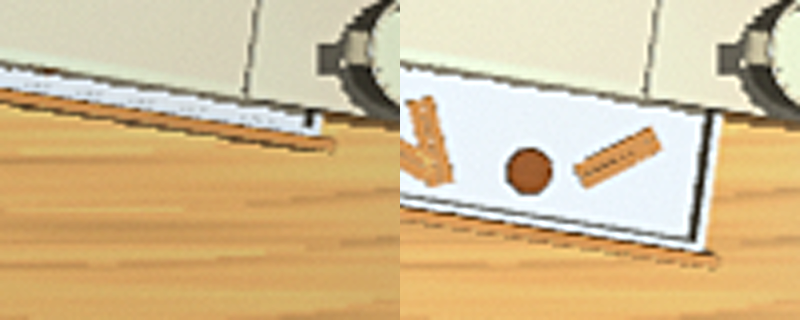

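The same front corner went from (330,148) to (316,262) in the enlarged crops. That is 28.7 px, or about 89 mm of travel, and it is no longer moving. Handing in.

```bash
python3 -c "
from workcell import env; print(env.sign_off())"
```

```text
the job is handed in; nothing more can be done
None
```

The tray sprang out by itself and the job is handed in at about 13 s; `sign_off` gives no verdict.

- **Finding and pressing the catch:** I found the pad's faint outline in both cameras, about 17 mm to the +y side of the panel centre. I lowered the shut fingertips onto it in small steps. It gave way gently at 3–5 N over about 8 mm, then stopped firmly at 25 N. I then lifted off and moved clear.
- **Tray:** it came out about 89 mm by measured pixel shift. A second picture a second later showed no more movement.
- **Basket, jug and bottle:** they shifted by 0.5 px or less in the pictures, which is under 2 mm, and still stand upright.
- **Arm:** the wrist force is back to about 0, so it is touching nothing.
- **Pad return:** I saw the pad only from above, so its return to rest height is not measured.

Two checks disagreed:
- **Contact height:** first contact came at a reported tool height of about 0.091 m, against about 0.125 m from the stated 17 mm fingertip offset. I went by the force reading and the fingertip height in the scene camera, and did not find the cause.
- **Earlier tray reading:** a first tray estimate of 82 mm came from a corner clipped by the picture edge, so I replaced it with the 89 mm figure.

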